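# Gauge a candle against the flip stop of a trimming jig

## Task

Set up the tall candle for trimming: flip the jig's hinged stop down onto the fence, then slide the candle along the fence until its foot presses lightly but definitely against the stud on the stop, without pushing the stop along the fence. Then flip the stop back up and leave the candle lying exactly where it was gauged, flush along the fence, with the other things on the table undisturbed.

Things in the scene. Friction and masses are not known exactly. Their poses are not given: they have to be found in the camera images.
- trim_jig: fixed candle-trimming jig: plywood bed 130 x 420 mm, 12 mm thick, with an aluminium fence 22 mm thick and 20 mm high along its far edge. Origin at table height under the fence's front face; x points from the bed towards the fence (away from the robot), y along the fence (to the left), z up. Bed: x -90 to +40 mm, y -245 to +175 mm, top at z 12 mm. Fence: x 0 to 22 mm, over the bed's whole length, top at z 32 mm
- stop_carriage: dark steel stop carriage riding on the fence (36 mm along the fence), carrying the hinged stop leaf. It is held on the fence only by friction and begins to slide along it at about 10 N. Origin in the plane of the fence's front face, 46 mm above the table; axes as the jig's at all times
- stop_leaf (a joint): flip angle of the stop leaf about the hinge axis, which is parallel to the fence: 0 = down, resting on the fence and hanging in front of it over the bed; 1.57 = standing straight up; end stop 1.75. A stiff friction hinge (0.15 N m): it stays where it is left. At angle a the pin lies 55 mm from the hinge axis, at -cos(a) along the jig's x and +sin(a) up
- leaf_pin (a point): middle of the free part of the round steel grip pin that sticks out sideways (to +y of the jig, away from the candle) from the free end of the stop leaf; pin 10 mm thick, 40 mm free length, its axis parallel to the fence. It can be pinched across from above and turns in the grip
- leaf_hinge (a point): point on the hinge axis of the leaf, level with leaf_pin along the fence; 46 mm above the table, 11 mm behind the fence's front face
- stop_face (a point): centre of the leaf's flat side face (facing -y of the jig) as it is when the leaf is down: 21 mm in front of the fence's face, 33 mm above the table. The leaf is steel, 12 mm thick along the fence, 40 mm wide, and then reaches from 3 mm above the bed to the height of the pin. This point is fixed to the carriage and does not flip with the leaf
- stud_root (a point): same point as stop_face. When the leaf is down, its steel gauge stud with a flat round head (16 mm wide) sticks out from here along -y of the jig, towards the candle, whose foot must stop against the head. The stud is screwed out 6 to 24 mm, differently each time and not measured: feel for it. It does not give when pushed, and flipping the leaf does not shift it along the fence
- candle: tall square dipped candle, solid body 42 x 42 x 187 mm, 0.2 to 0.45 kg, lying on the bed in front of the fence. Origin at the centre of its flat foot, which points along the jig's +y towards the stop; its own z axis runs from the foot to the wick end. Flush with the fence, its axis is 21 mm in front of the fence's face; its axis is 21 mm above the bed. It slides on the bed and along the fence against 1 to 6 N of friction
- candle_mid (a point): point on the candle's axis half-way along it, 94 mm from the foot: a good place to grip, across its 42 mm width from above; 22 mm of its height stand above the fence
- marker: bystander: felt marker 135 mm long lying on the table to the right
- tealight: bystander: tealight, 38 mm wide, 24 mm high, on the table to the left
- glass_cup: bystander: low glass cup, 60 mm wide, 34 mm high, behind the jig on the right
Things that resemble listed ones, but are neither listed nor needed, are in the scene too. There is more than one size of the candle; the one meant has the size given above.

How it is judged:
On the way, in this order (a step that is already met when the one before it is completed fails the run):
1. the stop leaf is flipped down onto the fence (value of joint stop_leaf below 0.08 rad), for 0.2 s.
2. with the leaf down, the candle's foot presses against the stop with more than 3 N for 0.2 s (value of joint stop_leaf below 0.08 rad and contact force between candle and stop_carriage above 3 N), for 0.2 s.
3. the stop leaf is flipped up again (value of joint stop_leaf above 1.3 rad), for 0.2 s.
At the end, for the whole second after the job is handed in: The stop leaf is up (over 1.3 rad); the candle lies at rest on the bed, its foot within 2 mm of the plane of the stud's tip, its side flush with the fence within 2.5 mm and parallel to it within 0.02 rad; the carriage is within 1.5 mm of where it stood (value of joint stop_leaf above 1.3 rad and z of stop_stud_c0 in the frame of candle between -0.0045 and -0.0005 m and x of candle in the frame of stop_face between -0.0025 and 0.0025 m and z of candle in the frame of stop_face between -0.004 and 0.004 m and angle between the z axis of candle and the y axis of trim_jig, either way round below 0.02 rad and distance of stop_carriage from where it was at the start of the episode below 0.0015 m and linear speed of candle below 0.01 m/s); the robot touches nothing.
It fails at once if the stop carriage is pushed along the fence by more than 1.5 mm (distance of stop_carriage from where it was at the start of the episode above 0.0015 m).
It fails at once if the candle is rammed against the stop with more than 20 N (contact force between candle and stop_carriage above 20 N).
It fails at once if a bystander is moved by more than 20 mm (distance of any of marker, tealight, glass_cup from where it was at the start of the episode above 0.02 m).
It also fails if it takes over 72 s, if anything falls off the work surface, if the arm or the gripper's body presses on something with over 40 N, if the wrist force passes 120 N, or if a joint passes its speed limit or range.

## Robot

A 7-joint arm with a two-finger parallel gripper is mounted at the origin on a cart in front of the work surface, level with it; the furniture and walls round the work are solid. World frame = base frame: x ahead of the robot, y to its left, z up, the work surface at z = 0. Lengths are in m, angles in rad, forces in N, time in s.
With the tool pointing down it reaches from about 0.425 to 0.825 m from the base axis. Payload 3.6 kg.
Tool frame: the origin (TCP) lies on the centre line of the jaws, within the pads' length; the fingertips stand 19 mm ahead of it and the grasp point (between the pads) is the TCP; z points along the fingers, y is the direction in which the jaws open and shut (so a half turn about z gives the same grasp; the last joint's range is limited). The gripper opens to 85 mm and grips with 20 to 120 N. Pads are 22 mm wide; open, the fingers measure 114 mm over their backs; the gripper's body (76 mm by 85 mm) begins 54 mm behind the grasp point. The pads swing forward as they close: fully open they stand 13 mm farther back than shut.
Start: joints at [-1.355, 0.615, -0.013, 1.423, 0.008, 1.103, -0.04], TCP at [0.156, 0.631, 0.25] pointing down, gripper open.
Joint ranges: [-3.12, 3.12], [-0.3, 2.06], [-1.34, 1.32], [0.26, 2.42], [-1.36, 4.5], [0.01, 1.98], [-2.84, 2.84]. Speed limits (rad/s): [2.79, 2.79, 3.14, 3.14, 3.14, 3.14, 3.14].

## Interface

Orientations are given as [roll, pitch, yaw] about the fixed x, y, z axes, in that order (R = Rz(yaw) Ry(pitch) Rx(roll)).
In Python, from bench import r gives the robot as it stands. The module is installed in compiled form; this text tells all that it offers.
- The arm moves only by the tool move_arm, never from a script. Its arguments are lists of equal length, an entry for each row: "fingers": the opening, from -1 (shut) to 1 (fully open); "xyz": the shift along the tool's x, y, z in m, a list of three; "spin": the turn about the tool's z in degrees. In form: {"fingers": [fingers, ...], "xyz": [[x, y, z], ...], "spin": [spin, ...]}. A call has 1 to 8 rows; each row shifts and turns the commanded pose from where the row before left it, along the tool's axes as they then stand; what a row does not reach is not made up. A row lasts 1/8 s, in which the tool goes at most 62.5 mm and 10.7 degrees, less where a joint would pass 70% of its speed; a pose out of reach is approached as far as the arm can. A call with a gripper value outside its range is refused whole. The fingers move at their own pace and stop on an object; "grip_force" is the grip in N (left out, the last holds). Time passes only in rows, so rows that do not move let the fingers close. It gives the time, the measured TCP pose, the force and the opening at its end, in the units of the state.
- r.sense(): the state, without advancing time (a new reading comes with each control period).
- r.grab_frame(name): name is "scene" or "side" or "wrist"; returns a dict with "frame" (400x640x3 uint8, red, green, blue), "z_map" (400x640 float32, m along the optical axis (not along the pixel's ray), 0 where there is no reading), "intrinsics" (3x3 intrinsics, pixels), "cam_to_world" (4x4, takes a point from camera to world coordinates). Camera axes: x right, y down, z forward; pixel columns grow to the right and rows downward; lengths in m; the calibration is good to about 2 mm. A picture is of the moment at which its call begins.
- r.finish_job(): hands the job in, once; it reports no verdict.
Trained networks look in a picture, given as the dict that the camera call returned (one of the last four; its "shot" number tells which), for a name from the list of things; names that differ only in an ending like _2 or _b are one class to them, and where a whole thing is asked for, a point or a joint stands for the part that bears it (a point fixed in the world has none). Each returns a list of dicts, best first, with "confidence" (0 to 1); they miss things now and then, are a little off and sometimes report something else, mostly with a low value. They report only what shows in the picture. A call takes as long as a camera call. They do not tell look-alikes from the thing itself.
- r.trace(label, picture): "pixels" (400x640 bool, what is visible of it) and "location" ([column, row] in pixels, amid what is visible of it).
- r.pinpoint(label, picture): "location" ([column, row] in pixels: a listed point, or the origin of a listed thing).
The state is a dict: "time_s": time; "q": joint angles; "qd": joint speeds; "joint_torque": joint torques, N m; "ee_pos": TCP position; "orientation": TCP orientation; "force": force on the tool from outside, world axes, zero at the start; "torque": the same for the moment, N m; "width": finger opening in m.
Only numpy, scipy, OpenCV 4.12 (cv2) and the standard library are available. Lean on these libraries where they do the work, as an engineer would, in place of code of your own. Each camera call takes 0.05 s, during which the arm holds its last target.

## Working session

There is one attempt and no reset: what is moved stays moved. The work goes in short steps, Python scripts to look and compute and a tool call to move; the robot and the scene stay as the last step left them, time stands still between calls to the robot, and variables do not carry over. Pictures are saved under pics/ and viewed, and the job is handed in when it is done.

Besides the shell and the picture viewer there is one more tool, called by a JSON object that holds its "fn" and its "kwargs". move_arm: Moves the arm, as the interface text tells. Its arguments: {"type":"object","properties":{"fingers":{"type":"array"},"xyz":{"type":"array"},"spin":{"type":"array"},"grip_force":{"type":"number"}},"required":["fingers","xyz","spin"]}

```bash
mkdir -p pics; cat > h.py <<'E'
import numpy as np, cv2
from bench import r
def save(p,name,crop=None,scale=1):
    im=p["frame"][...,::-1]
    if crop: im=im[crop[1]:crop[3],crop[0]:crop[2]]
    if scale!=1: im=cv2.resize(im,None,fx=scale,fy=scale,interpolation=cv2.INTER_CUBIC)
    cv2.imwrite("pics/"+name,im)
def world(p,uv,z=None):
    K=p["intrinsics"];T=p["cam_to_world"];u,v=uv
    d=np.array([(u-K[0,2])/K[0,0],(v-K[1,2])/K[1,1],1.])
    if z is None:
        return (T@np.append(d*p["z_map"][int(round(v)),int(round(u))],1))[:3]
    dw=T[:3,:3]@d;o=T[:3,3]
    return o+dw*(z-o[2])/dw[2]
def ray(p,uv):
    K=p["intrinsics"];T=p["cam_to_world"];u,v=uv
    d=T[:3,:3]@np.array([(u-K[0,2])/K[0,0],(v-K[1,2])/K[1,1],1.])
    return T[:3,3],d/np.linalg.norm(d)
def tri(rays):
    A=np.zeros((3,3));b=np.zeros(3)
    for o,d in rays:
        M=np.eye(3)-np.outer(d,d);A+=M;b+=M@o
    return np.linalg.solve(A,b)
def cloud(p):
    K=p["intrinsics"];T=p["cam_to_world"];z=p["z_map"]
    v,u=np.mgrid[:400,:640]
    P=np.stack([(u-K[0,2])/K[0,0]*z,(v-K[1,2])/K[1,1]*z,z],-1)
    return P@T[:3,:3].T+T[:3,3]
E
python3 - <<'E'
from h import *
s=r.sense();print({k:np.round(v,3) for k,v in s.items()})
for c in ["scene","side"]:
    p=r.grab_frame(c);save(p,c+"0.png");print(c,p["cam_to_world"].round(3).tolist(),p["intrinsics"][0,0])
    for l in ["leaf_pin","leaf_hinge","stop_face","candle","candle_mid","trim_jig","stop_carriage","marker","tealight","glass_cup"]:
        for d in r.pinpoint(l,p)[:3]:
            uv=d["location"];print(l,np.round(uv,1),round(d["confidence"],2),world(p,uv).round(3))
E
```

```text
{'time_s': np.float64(0.0), 'q': array([-1.354,  0.616, -0.013,  1.425,  0.008,  1.103, -0.04 ]), 'qd': array([-0.   ,  0.003,  0.   , -0.   ,  0.001,  0.001,  0.001]), 'joint_torque': array([ 0.0000e+00, -4.6921e+01,  2.5900e-01, -1.7104e+01,  1.0000e-02,
        1.0000e-02,  0.0000e+00]), 'ee_pos': array([0.156, 0.63 , 0.249]), 'orientation': array([-3.139,  0.   ,  2.899]), 'force': array([-0.208,  0.336,  0.306]), 'torque': array([-0.011,  0.024, -0.027]), 'width': np.float64(0.085)}
scene [[-0.626, -0.572, 0.53, -0.171], [-0.78, 0.469, -0.415, 0.558], [-0.011, -0.673, -0.739, 1.095], [0.0, 0.0, 0.0, 1.0]] 479.38872625029546
leaf_pin [288.3 204.7] 0.67 [0.663 0.02  0.005]
leaf_hinge [288.7 213.7] 0.45 [0.117 0.373 0.704]
candle [247.  246.1] 0.65 [0.122 0.426 0.685]
candle_mid [223.9 249.5] 0.77 [0.623 0.27  0.028]
candle_mid [368.3 156.3] 0.3 [0.104 0.271 0.739]
stop_carriage [298.8 215.3] 0.52 [0.104 0.369 0.71 ]
marker [429.2 185.8] 0.69 [ 0.442 -0.37   0.009]
marker [298.9 216. ] 0.63 [0.102 0.37  0.712]
glass_cup [368.  155.9] 0.48 [0.104 0.271 0.739]
side [[-0.981, -0.092, 
[... 404 characters left out ...]
18 0.008]
stop_face [297.5 217.4] 0.37 [0.589 0.038 0.047]
candle [281.3 268. ] 0.77 [0.589 0.214 0.025]
candle [323.9 205.7] 0.76 [ 0.537 -0.061  0.023]
candle [331.5 262.3] 0.59 [0.474 0.179 0.03 ]
candle_mid [329.7 185.9] 0.85 [ 0.53  -0.116  0.055]
candle_mid [331.8 281.8] 0.85 [0.463 0.243 0.028]
candle_mid [319.5 331.2] 0.58 [0.466 0.38  0.015]
trim_jig [312.3 210.5] 0.78 [ 0.568 -0.05   0.01 ]
trim_jig [293.4 221.1] 0.7 [0.598 0.05  0.043]
marker [368.3 157.9] 0.39 [ 0.445 -0.361  0.017]
tealight [321.3 332.1] 0.67 [0.462 0.381 0.015]
glass_cup [305.  222.5] 0.72 [0.577 0.008 0.01 ]
glass_cup [312.8 209.6] 0.66 [ 0.567 -0.051  0.013]
glass_cup [295.8 158.6] 0.49 [ 0.682 -0.336  0.008]
```

View pics/scene0.png

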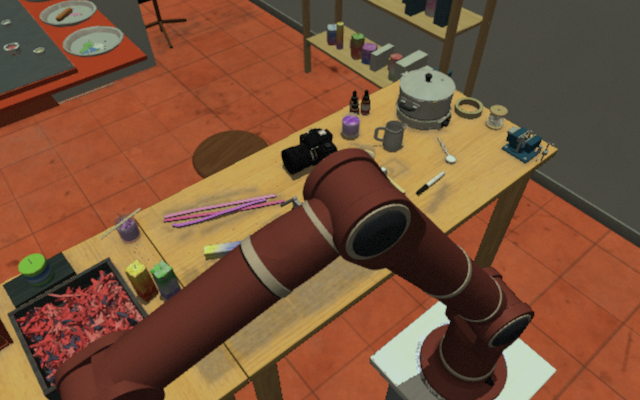

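View pics/side0.png

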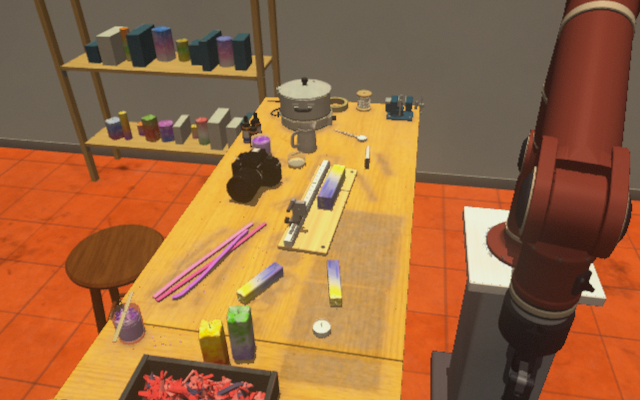

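The side view shows the jig at about pixels (290–355, 165–250), with one square candle on it at about (332,185). Two more candles lie off the jig at (262,282) and (334,282). I'll enlarge the crop and measure the jig.

```bash
python3 - <<'E'
from h import *
p=r.grab_frame("side");save(p,"sidecrop.png",(220,130,420,310),4)
C=cloud(p)
for l in ["candle","stop_carriage","trim_jig","leaf_pin"]:
    for d in r.trace(l,p)[:4]:
        m=d["pixels"];P=C[m];P=P[(P[:,2]<.3)]
        rect=cv2.minAreaRect((P[:,:2]*1000).astype(np.float32))
        print(l,round(d["confidence"],2),np.round(d["location"]),m.sum(),np.median(P,0).round(3),np.percentile(P[:,2],[5,95]).round(3),np.round(rect[0]),np.round(rect[1]),round(rect[2],1))
np.save("side_cloud.npy",C)
E
```

```text
candle 0.95 [261. 282.] 853 [0.629 0.27  0.026] [0.003 0.03 ] [636. 248.] [155.  56.] 61.4
candle 0.94 [334. 188.] 771 [ 0.527 -0.121  0.051] [0.017 0.055] [ 535. -197.] [284.  59.] 87.0
candle 0.82 [331. 282.] 573 [0.458 0.245 0.027] [0.01 0.03] [464. 217.] [ 29. 165.] 12.7
stop_carriage 0.9 [293. 210.] 417 [0.591 0.047 0.069] [0.022 0.104] [608. -12.] [ 60. 201.] 12.9
stop_carriage 0.49 [315. 216.] 3555 [0.564 0.019 0.012] [0.006 0.079] [ 559. -117.] [485. 151.] 86.6
trim_jig 0.93 [317. 216.] 3483 [0.563 0.02  0.012] [0.007 0.078] [557. -87.] [426. 145.] 86.6
leaf_pin 0.86 [298. 212.] 284 [0.589 0.048 0.085] [0.049 0.105] [594.  12.] [ 47. 149.] 11.4
```

View pics/sidecrop.png

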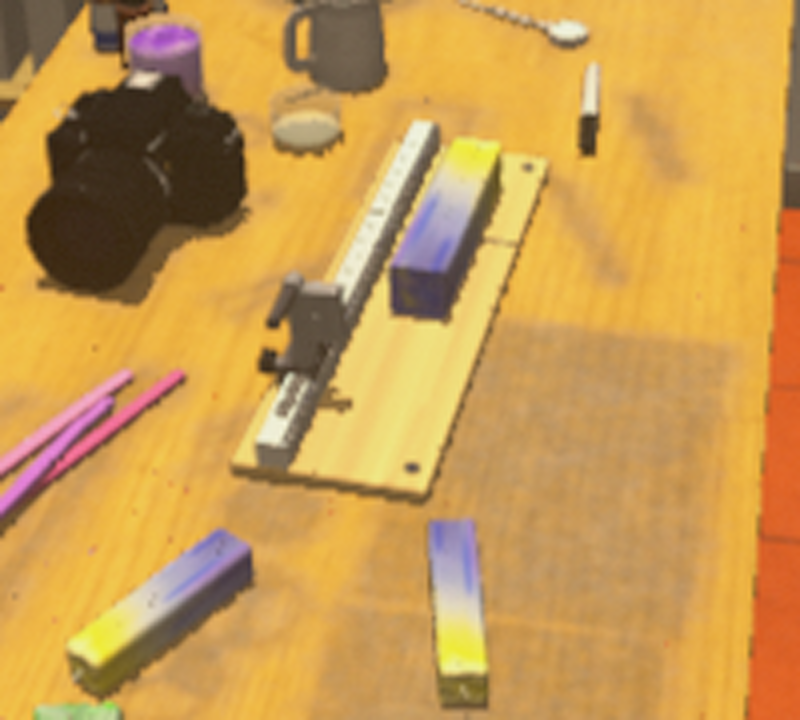

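The candle on the jig at side pixel (332,188) is the only thick one. Its top is at z≈0.054, which is 12 mm bed plus 42 mm. The other two, at (262,282) and (334,282), are about 30 mm thick and lie off the jig. The leaf is standing up. Next I'll bring the wrist camera over the jig.

```bash
cat >> h.py <<'E'
from scipy.spatial.transform import Rotation as Rn
def plan(x,y,z,yawdeg,n,pos=None,yaw=None):
    s=r.sense();p=np.array(s["ee_pos"]) if pos is None else np.array(pos)
    w=np.degrees(s["orientation"][2]) if yaw is None else yaw
    dy=(yawdeg-w+180)%360-180; step=(np.array([x,y,z])-p)/n; out=[]
    for i in range(n):
        wi=np.radians(w+dy*i/n)
        tx=np.array([np.cos(wi),np.sin(wi),0]);ty=np.array([np.sin(wi),-np.cos(wi),0])
        out.append([round(float(step@tx),4),round(float(step@ty),4),round(float(-step[2]),4)])
    print(out,"spin",round(-dy/n,2))
E
python3 - <<'E'
from h import *
plan(.52,-.06,.28,90,15)
E
```

```text
[[-0.0346, -0.0389, -0.002], [-0.0379, -0.0357, -0.002], [-0.0409, -0.0322, -0.002], [-0.0436, -0.0284, -0.002], [-0.0459, -0.0245, -0.002], [-0.0479, -0.0203, -0.002], [-0.0495, -0.016, -0.002], [-0.0508, -0.0115, -0.002], [-0.0516, -0.007, -0.002], [-0.052, -0.0024, -0.002], [-0.052, 0.0022, -0.002], [-0.0516, 0.0068, -0.002], [-0.0508, 0.0113, -0.002], [-0.0496, 0.0158, -0.002], [-0.048, 0.0201, -0.002]] spin 5.07
```

{"fn": "move_arm", "kwargs": {"fingers": [1, 1, 1, 1, 1, 1, 1, 1], "xyz": [[-0.0346, -0.0389, -0.002], [-0.0379, -0.0357, -0.002], [-0.0409, -0.0322, -0.002], [-0.0436, -0.0284, -0.002], [-0.0459, -0.0245, -0.002], [-0.0479, -0.0203, -0.002], [-0.0495, -0.016, -0.002], [-0.0508, -0.0115, -0.002]], "spin": [5, 5, 5, 5, 5, 5, 5, 5]}}

```text
time_s: 2.35
ee_pos: [0.3526, 0.2619, 0.2668]
orientation: [3.14, -0.0, 2.198]
force: [-0.0, 0.6, 0.1]
width: 0.0855
```

{"fn": "move_arm", "kwargs": {"fingers": [1, 1, 1, 1, 1, 1, 1, 1], "xyz": [[-0.0516, -0.007, -0.002], [-0.052, -0.0024, -0.002], [-0.052, 0.0022, -0.002], [-0.0516, 0.0068, -0.002], [-0.0508, 0.0113, -0.002], [-0.0496, 0.0158, -0.002], [-0.048, 0.0201, -0.002], [0, 0, 0]], "spin": [5, 5, 5, 5, 5, 5, 5, 1]}}

```text
time_s: 3.35
ee_pos: [0.5272, -0.0618, 0.2808]
orientation: [3.14, 0.004, 1.564]
force: [0.7, 1.4, -0.4]
width: 0.0853
```

```bash
python3 - <<'E'
from h import *
s=r.sense();print(s["time_s"],s["ee_pos"].round(4),s["orientation"].round(3),s["q"].round(3))
p=r.grab_frame("wrist");save(p,"w1.png");print(p["cam_to_world"].round(3).tolist(),p["intrinsics"][0,0])
for l in ["leaf_pin","leaf_hinge","stop_face","candle","candle_mid","stop_carriage","trim_jig"]:
    for d in r.pinpoint(l,p)[:2]:
        uv=d["location"];print(l,np.round(uv,1),round(d["confidence"],2),world(p,uv).round(3))
p=r.grab_frame("side");save(p,"side1.png",(220,100,420,290),4)
E
```

```text
3.35 [ 0.5272 -0.0618  0.2808] [3.14  0.004 1.564] [-0.264  0.429  0.497  1.736 -0.229  1.032  0.306]
[[1.0, -0.007, -0.001, 0.528], [-0.007, -0.948, -0.318, 0.019], [0.001, 0.318, -0.948, 0.403], [0.0, 0.0, 0.0, 1.0]] 346.67181479089754
leaf_pin [412.   15.6] 0.72 [0.598 0.068 0.104]
stop_face [415.2  12.5] 0.35 [0.6   0.07  0.105]
candle [329.4 159.2] 0.73 [ 0.535 -0.06   0.035]
candle_mid [322.8 239.5] 0.65 [ 0.527 -0.146  0.052]
stop_carriage [378.4  63.1] 0.64 [0.584 0.037 0.032]
trim_jig [361.  147.6] 0.65 [ 0.572 -0.052  0.01 ]
```

View pics/w1.png

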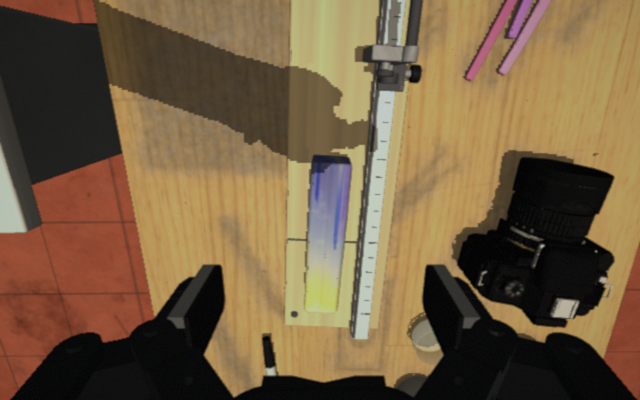

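The wrist view shows the fence strip in white from (395,0) to (360,335). The candle is at (310–350,155–310), roughly parallel to the fence with a gap. The carriage is at (390,65) and the raised leaf at (400,20). A glass cup is at (425,335). Now I'll fit the fence and candle from depth.

```bash
cat > fit.py <<'E'
from h import *
p=r.grab_frame("wrist");C=cloud(p).reshape(-1,3);I=p["frame"].reshape(-1,3)
def rect(m,n):
    P=(C[m][:,:2]*1000).astype(np.float32)
    im=np.zeros(len(C),np.uint8);im[m]=1;im=im.reshape(400,640)
    nn,lab,st,ce=cv2.connectedComponentsWithStats(im)
    k=1+np.argmax(st[1:,4]);m=(lab==k).ravel();P=(C[m][:,:2]*1000).astype(np.float32)
    rc=cv2.minAreaRect(P);d=P-P.mean(0);ang=np.degrees(np.arctan2(*np.linalg.svd(d,full_matrices=False)[2][0][::-1]))
    print(n,m.sum(),"c",np.round(rc[0],1),np.round(rc[1],1),round(rc[2],2),"pca",round((ang+180)%180,2),"z",np.median(C[m][:,2]).round(4),"y",P[:,1].min(),P[:,1].max())
    return m
z=C[:,2]
ROI=(C[:,0]>.42)&(C[:,0]<.66)&(C[:,1]>-.35)&(C[:,1]<.25)
mf=rect(ROI&(z>.026)&(z<.038)&(C[:,0]>.55),"fence")
mc=rect(ROI&(z>.048)&(z<.06)&(C[:,0]<.565),"candle")
rect(ROI&(z>.008)&(z<.018),"bed")
# fence edges line fit
for nm,m in(("fence",mf),("candle",mc)):
    P=C[m];ys=np.arange(P[:,1].min()+.01,P[:,1].max()-.01,.005);lo=[];hi=[];yy=[]
    for y in ys:
        q=P[abs(P[:,1]-y)<.0025]
        if len(q)>4: lo.append(q[:,0].min());hi.append(q[:,0].max());yy.append(y)
    for e,n2 in((lo,"front"),(hi,"back")):
        a=np.polyfit(yy,e,1);res=np.array(e)-np.polyval(a,yy);k=abs(res)<.003
        a=np.polyfit(np.array(yy)[k],np.array(e)[k],1);print(nm,n2,"x=%.4f + %.4f y"%(a[1],a[0]),"resid",np.std(np.array(e)[k]-np.polyval(a,np.array(yy)[k])).round(4))
m=ROI&(z>.04)&(C[:,1]>-.01)&(C[:,0]>.5)
print("leafpts",m.sum(),C[m].min(0).round(3),C[m].max(0).round(3))
E
python3 fit.py
```

```text
fence 5403 c [ 593.1 -131.7] [339.   45.6] 85.87 pca 85.32 z 0.0314 y -300.2261 36.546177
candle 5532 c [ 530.2 -151.9] [186.   42.8] 85.6 pca 85.68 z 0.0532 y -244.94366 -58.06992
bed 19962 c [529.8 -94.6] [404.7  90.4] 86.66 pca 85.84 z 0.0113 y -298.64145 105.24724
fence front x=0.5801 + 0.0583 y resid 0.0002
fence back x=0.6021 + 0.0600 y resid 0.0003
candle front x=0.5200 + 0.0673 y resid 0.0004
candle back x=0.5637 + 0.0844 y resid 0.0004
leafpts 3018 [0.527 0.018 0.045] [0.606 0.086 0.403]
```

View pics/side1.png

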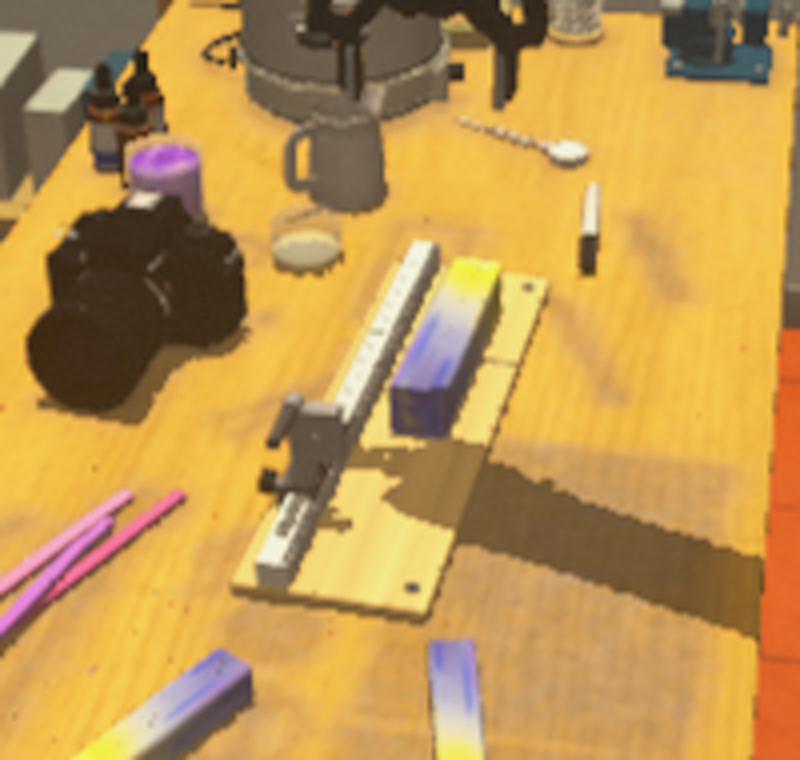

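The fit checks out: the candle is 186 × 43 mm with its top at z 0.053, and the fence yaw is about −3.4°. The gap between candle and fence is about 17 mm. Next I'll look at the leaf from two wrist positions.

{"fn": "move_arm", "kwargs": {"fingers": [1, 1, 1, 1], "xyz": [[0.03, 0.02, 0], [0.03, 0.02, 0], [0.02, 0.015, 0], [0, 0, 0]], "spin": [1, 1, 1, 0]}}

```text
time_s: 4.35
ee_pos: [0.5828, 0.0253, 0.2797]
orientation: [-3.141, -0.001, 1.525]
force: [-0.2, -0.5, 0.5]
width: 0.0853
```

```bash
cat > leaf.py <<'E'
from h import *
import sys
n=sys.argv[1]
s=r.sense();print(s["time_s"],s["ee_pos"].round(4),s["orientation"].round(4))
p=r.grab_frame("wrist");save(p,n+".png");out={}
for l in ["leaf_pin","leaf_hinge","stop_face","stop_carriage"]:
    for d in r.pinpoint(l,p)[:2]:
        uv=d["location"];print(l,np.round(uv,1),round(d["confidence"],2),world(p,uv).round(4));out.setdefault(l,ray(p,uv))
import pickle;pickle.dump(out,open(n+".pkl","wb"))
C=cloud(p);P=C.reshape(-1,3)
# jig coords
y0=np.radians(-3.38);ex=np.array([np.cos(y0),np.sin(y0)]);ey=np.array([-np.sin(y0),np.cos(y0)])
J=np.stack([(P[:,:2]-[.580,0])@ex,(P[:,:2]-[.580,0])@ey,P[:,2]],1)*1000
np.save(n+"_J.npy",J)
m=(abs(J[:,0])<120)&(J[:,1]>-20)&(J[:,1]<130)&(J[:,2]>40)&(J[:,2]<130)
for z in range(40,125,5):
    q=J[m&(J[:,2]>=z)&(J[:,2]<z+5)]
    if len(q)>3: print(z,len(q),q.min(0).round(1)[:2],q.max(0).round(1)[:2])
E
python3 leaf.py w2
```

```text
4.35 [0.5828 0.0253 0.2797] [-3.1411e+00 -7.0000e-04  1.5251e+00]
leaf_pin [342.2 127.6] 0.93 [0.6014 0.07   0.1059]
stop_carriage [322.3 152.9] 0.75 [0.5835 0.0477 0.0975]
40 5 [ 5.3 47.7] [ 8.4 49.2]
45 26 [ 4.3 19.6] [19.4 49.7]
50 45 [ 5.3 19.2] [18.3 47.8]
55 10 [ 6.2 21.1] [13.9 47.9]
60 5 [ 8.1 47.5] [12.1 47.8]
65 22 [-17.2  47.5] [12.9 47.9]
70 27 [-17.   29.5] [12.7 47.9]
75 56 [-16.8  24.6] [11.6 49.6]
80 114 [-15.4  24.7] [11.5 49.6]
85 65 [-15.2  25.5] [11.4 48. ]
90 30 [-15.   46.7] [11.2 47.9]
95 113 [-14.8  36. ] [22.5 72.7]
100 807 [-13.7  35.9] [22.6 87.8]
105 221 [11.7 36.1] [21.4 87.2]
```

View pics/w2.png

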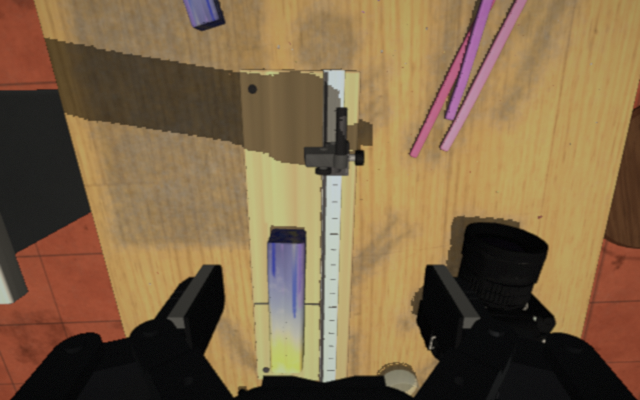

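{"fn": "move_arm", "kwargs": {"fingers": [1, 1, 1], "xyz": [[0.03, -0.03, 0], [0.03, -0.03, 0], [0, 0, 0]], "spin": [0, 0, 0]}}

```text
time_s: 4.97
ee_pos: [0.5231, 0.088, 0.2804]
orientation: [-3.14, -0.002, 1.525]
force: [0.3, -0.6, 0.4]
width: 0.0851
```

```bash
python3 leaf.py w3; python3 - <<'E'
import pickle;from h import *
a=pickle.load(open("w2.pkl","rb"));b=pickle.load(open("w3.pkl","rb"))
y0=np.radians(-3.38);ex=np.array([np.cos(y0),np.sin(y0)]);ey=np.array([-np.sin(y0),np.cos(y0)])
for k in a:
    if k in b:
        P=tri([a[k],b[k]]);d=P[:2]-[.58,0];print(k,P.round(4),"jig",(d@ex).round(4),(d@ey).round(4))
E
```

```text
4.975 [0.5231 0.088  0.2804] [-3.1395e+00 -2.4000e-03  1.5245e+00]
leaf_pin [406.4 192.7] 0.62 [0.5982 0.0718 0.1029]
leaf_hinge [389.9 180.7] 0.93 [0.5962 0.0636 0.0312]
stop_carriage [379.3 207.1] 0.73 [0.5786 0.0475 0.0711]
40 17 [ 3.8 47.2] [19.1 49.9]
45 35 [ 3.5 43.4] [18.6 49.4]
50 19 [ 4.1 44.7] [16.5 48.2]
55 19 [ 6.1 47.5] [17.4 47.9]
60 45 [-17.9  37.2] [17.8 48.2]
65 66 [-18.   38.9] [18.5 48.3]
70 52 [-17.3  37.2] [17.7 48.2]
75 68 [-17.1  26.9] [16.9 50.2]
80 116 [-16.5  24.1] [15.4 50. ]
85 106 [-15.8  25.1] [14.8 48.4]
90 75 [-15.6  36.7] [13.7 48.7]
95 135 [-14.9  36.4] [22.4 88.1]
100 702 [-14.5  35.9] [22.8 88.1]
105 172 [11.8 36.3] [20.5 87.2]
leaf_pin [0.6018 0.0677 0.0888] jig 0.0178 0.0688
stop_carriage [0.5828 0.0373 0.0431] jig 0.0006 0.0374
```

View pics/w3.png

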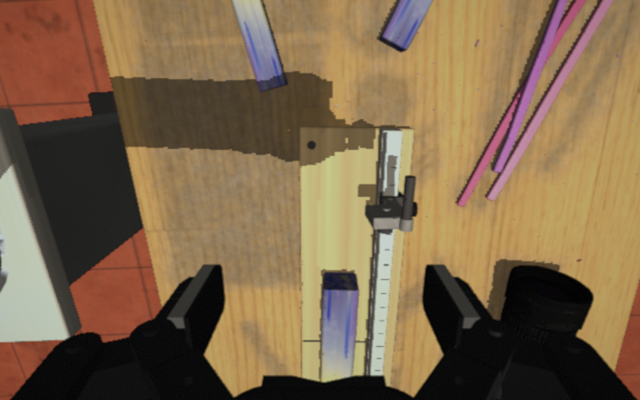

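The networks' carriage and pin labels agree with the picture. The leaf is up, and the pin runs along the fence from y_jig 48 to 88 mm. Its centre is near x_jig 17, z 100, so the leaf angle is about 1.68. I'll check the frame consistency and compute the approach.

```bash
python3 - <<'E'
from h import *
for n in("w2","w3"):
    J=np.load(n+"_J.npy")
    m=(J[:,2]>27)&(J[:,2]<37)&(J[:,0]>-8)&(J[:,0]<30);q=J[m]
    ys=np.concatenate([np.arange(-150,15,6),np.arange(100,170,6)]);f=[];yy=[]
    for y in ys:
        s=q[abs(q[:,1]-y)<3]
        if len(s)>5:f.append(s[:,0].min());yy.append(y)
    a=np.polyfit(yy,f,1);print(n,"fence front",a.round(4),"std",np.std(f-np.polyval(a,yy)).round(2),np.median(q[:,2]))
    pin=J[(J[:,1]>55)&(J[:,1]<85)&(J[:,2]>90)&(J[:,2]<115)&(abs(J[:,0])<40)];print("pin",len(pin),pin.min(0),pin.max(0),np.median(pin[pin[:,2]>102],0))
    st=J[(J[:,1]>18)&(J[:,1]<34)&(J[:,2]>66)&(J[:,2]<98)&(abs(J[:,0])<30)];print("stud",len(st),np.percentile(st,[2,50,98],axis=0).round(1).tolist())
    lf=J[(J[:,1]>33)&(J[:,1]<52)&(J[:,2]>98)&(J[:,2]<112)&(abs(J[:,0])<40)];print("leaf top",lf.min(0),lf.max(0))
y0=np.radians(-3.38);ex=np.array([np.cos(y0),np.sin(y0)]);ey=np.array([-np.sin(y0),np.cos(y0)])
t=np.array([.58,0])+.0165*ex+.072*ey;print(t)
plan(t[0],t[1],.16,86.62,4)
E
```

```text
w2 fence front [-0.0018  0.7327] std 0.3 31.43105127367202
pin 408 [11.78293807 55.08084268 99.35961719] [ 21.62290111  84.81721635 107.06607888] [ 16.65750367  70.63241243 104.33054299]
stud 123 [[-6.1, 24.9, 77.2], [1.5, 28.4, 83.7], [9.2, 31.4, 86.8]]
leaf top [-13.6903774   35.89599198  98.04015062] [ 22.64507129  51.93082349 107.57290688]
w3 fence front [-0.0008  0.3437] std 0.22 31.084681470036955
pin 346 [11.41322815 55.00404247 97.02305461] [ 21.27668381  84.9870881  106.43337755] [ 16.24485843  70.56964553 104.1692261 ]
stud 68 [[-5.6, 24.8, 80.9], [0.5, 27.3, 85.2], [8.1, 29.7, 87.0]]
leaf top [-14.49711284  35.85493377  98.17140462] [ 22.76965736  51.79650583 107.26660415]
[0.60071627 0.07090195]
[[-0.0022, 0.0188, 0.0301], [-0.0022, 0.0188, 0.0301], [-0.0022, 0.0188, 0.0301], [-0.0022, 0.0188, 0.0301]] spin 0.08
```

{"fn": "move_arm", "kwargs": {"fingers": [1, 1, 1, 1, 1], "xyz": [[-0.0022, 0.0188, 0.03], [-0.0022, 0.0188, 0.03], [-0.0022, 0.0188, 0.03], [-0.0022, 0.0188, 0.03], [0, 0, 0]], "spin": [0.4, 0.2, 0, 0, 0]}}

```text
time_s: 5.85
ee_pos: [0.5996, 0.0706, 0.1576]
orientation: [-3.137, 0.002, 1.507]
force: [0.3, 0.1, 0.3]
width: 0.0854
```

```bash
python3 - <<'E'
from h import *
for i in range(2):
    p=r.grab_frame("wrist");s=r.sense();print(s["ee_pos"].round(4),np.degrees(s["orientation"]).round(2),s["force"].round(2))
save(p,"w4.png")
plan(.6007,.0709,.102,86.62,3)
E
```

```text
[0.5998 0.071  0.1593] [-1.7987e+02  8.0000e-02  8.6370e+01] [-0.33 -0.06 -0.61]
[0.6001 0.0714 0.1605] [-1.7999e+02  4.0000e-02  8.6400e+01] [0.6  1.56 0.97]
[[-0.0002, 0.0002, 0.0195], [-0.0002, 0.0002, 0.0195], [-0.0002, 0.0002, 0.0195]] spin -0.07
```

View pics/w4.png

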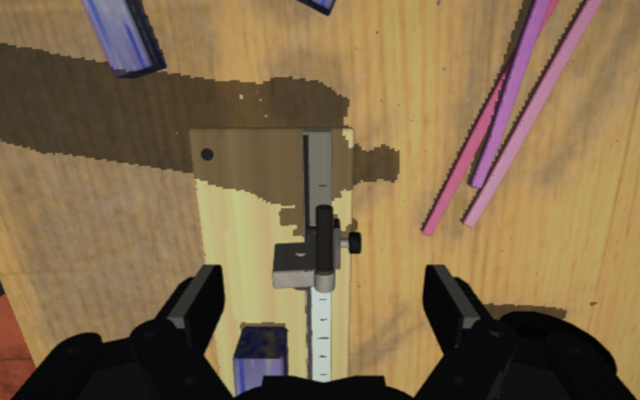

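The view shows the pin at column 323, rows 207–270, centred between the open jaws (columns 220 and 427). I'll descend and pinch it lightly.

{"fn": "move_arm", "kwargs": {"fingers": [1, 1, 1, 0.3, -0.2, -1, -1, -1], "xyz": [[0, 0, 0.02], [0, 0, 0.02], [0, 0, 0.017], [0, 0, 0], [0, 0, 0], [0, 0, 0], [0, 0, 0], [0, 0, 0]], "spin": [0, 0, 0, 0, 0, 0, 0, 0], "grip_force": 20}}

```text
time_s: 6.95
ee_pos: [0.6003, 0.0725, 0.1038]
orientation: [3.141, -0.0, 1.51]
force: [-0.1, -0.4, 2.7]
width: 0.0092
```

```bash
python3 - <<'E'
from h import *
for i in range(2):
    p=r.grab_frame("side");s=r.sense();print(s["ee_pos"].round(4),np.degrees(s["orientation"]).round(2),s["force"].round(2),s["width"].round(4))
save(p,"s4.png",(240,130,400,270),5)
E
```

```text
Traceback (most recent call last):
AttributeError: 'float' object has no attribute 'round'
```

```bash
python3 - <<'E'
import numpy as np
a=np.linspace(1.67,-0.03,17);P=np.c_[-55*np.cos(a),55*np.sin(a)]
d=np.diff(P,axis=0)
print([[0,round(x/1e3,4),round(-z/1e3,4)] for x,z in d])
E
```

```text
[[0, np.float64(-0.0058), np.float64(-0.0003)], [0, np.float64(-0.0058), np.float64(0.0004)], [0, np.float64(-0.0058), np.float64(0.001)], [0, np.float64(-0.0056), np.float64(0.0016)], [0, np.float64(-0.0054), np.float64(0.0022)], [0, np.float64(-0.0052), np.float64(0.0027)], [0, np.float64(-0.0048), np.float64(0.0033)], [0, np.float64(-0.0045), np.float64(0.0038)], [0, np.float64(-0.0041), np.float64(0.0042)], [0, np.float64(-0.0036), np.float64(0.0046)], [0, np.float64(-0.0031), np.float64(0.005)], [0, np.float64(-0.0025), np.float64(0.0053)], [0, np.float64(-0.002), np.float64(0.0055)], [0, np.float64(-0.0014), np.float64(0.0057)], [0, np.float64(-0.0008), np.float64(0.0058)], [0, np.float64(-0.0001), np.float64(0.0058)]]
```

{"fn": "move_arm", "kwargs": {"fingers": [-1, -1, -1, -1, -1, -1, -1, -1], "xyz": [[0, -0.0058, -0.0003], [0, -0.0058, 0.0004], [0, -0.0058, 0.001], [0, -0.0056, 0.0016], [0, -0.0054, 0.0022], [0, -0.0052, 0.0027], [0, -0.0048, 0.0033], [0, -0.0045, 0.0038]], "spin": [0, 0, 0, 0, 0, 0, 0, 0]}}

```text
time_s: 8.0
ee_pos: [0.5567, 0.0751, 0.0882]
orientation: [-3.141, 0.0, 1.51]
force: [2.4, -0.0, 4.3]
width: 0.0088
```

```bash
cat > st.py <<'E'
from h import *
import sys
F=[];Pp=[];O=[]
for i in range(int(sys.argv[2]) if len(sys.argv)>2 else 2):
    p=r.grab_frame("side");s=r.sense();F.append(s["force"]);Pp.append(s["ee_pos"]);O.append(np.degrees(s["orientation"][2]))
P=np.mean(Pp,0);y0=np.radians(-3.38);ex=np.array([np.cos(y0),np.sin(y0)]);ey=np.array([-np.sin(y0),np.cos(y0)])
d=P[:2]-[.58,0]
F=np.mean(F,0)
print("t",round(s["time_s"],2),"P",P.round(4),"jig",(d@ex*1e3).round(1),(d@ey*1e3).round(1),"yaw",np.mean(O).round(2),"F",F.round(2),"Fjig",(F[:2]@ex).round(2),(F[:2]@ey).round(2),"w",round(float(s["width"]),4))
if len(sys.argv)>1 and sys.argv[1]!="-": save(p,sys.argv[1]+".png",(240,130,400,270),5)
E
python3 st.py s4
```

```text
t 8.1 P [0.5558 0.0751 0.0876] jig -28.6 73.5 yaw 86.49 F [ 3.99 -0.24  0.41] Fjig 4.0 -0.0 w 0.0091
```

View pics/s4.png

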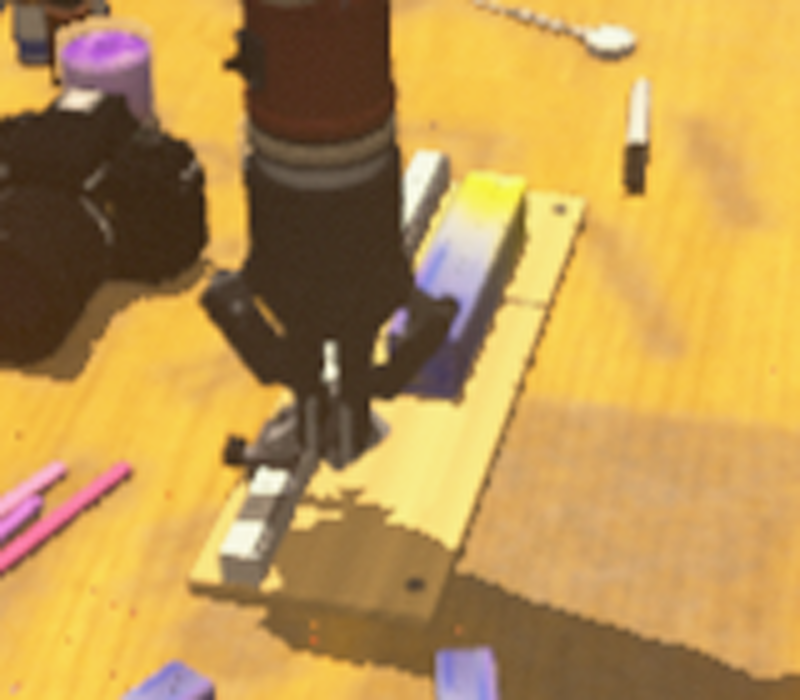

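The leaf is half-way down in the grip, with no force along the fence. I'll continue.

{"fn": "move_arm", "kwargs": {"fingers": [-1, -1, -1, -1, -1, -1, -1, -1], "xyz": [[0, -0.0041, 0.0042], [0, -0.0036, 0.0046], [0, -0.0031, 0.005], [0, -0.0025, 0.0053], [0, -0.002, 0.0055], [0, -0.0014, 0.0057], [0, -0.0008, 0.0058], [0, -0.0001, 0.0055]], "spin": [0, 0, 0, 0, 0, 0, 0, 0]}}

```text
time_s: 9.1
ee_pos: [0.5398, 0.0761, 0.0468]
orientation: [3.141, -0.0, 1.51]
force: [4.7, -0.9, 11.1]
width: 0.0088
```

{"fn": "move_arm", "kwargs": {"fingers": [-1, -1], "xyz": [[0, 0, 0.001], [0, 0, 0]], "spin": [0, 0]}}

```text
time_s: 9.35
ee_pos: [0.5399, 0.0761, 0.0467]
orientation: [3.141, -0.001, 1.509]
force: [4.1, -0.4, 10.5]
width: 0.009
```

```bash
python3 st.py s5 3
```

```text
t 9.5 P [0.5399 0.0761 0.0467] jig -44.6 73.6 yaw 86.48 F [ 3.41  0.13 10.04] Fjig 3.4 0.33 w 0.0095
```

View pics/s5.png

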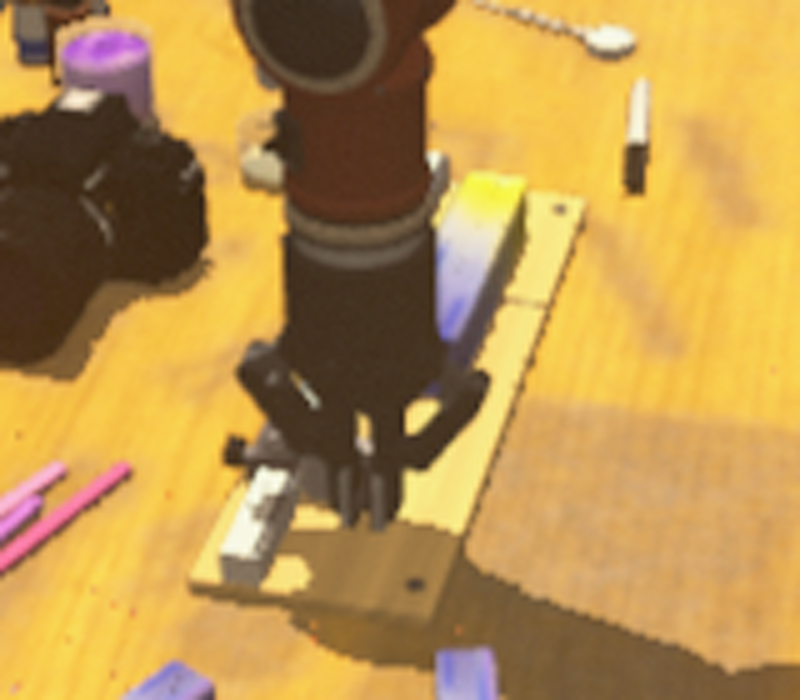

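The leaf is down: there is a 10 N reaction as it rests, and the TCP is at x_jig −44.6, z 47. I'll open only part-way, because the fence is close, and then lift.

{"fn": "move_arm", "kwargs": {"fingers": [-0.5, -0.5, -0.5, -0.5, -0.5, -0.5, 0, 1], "xyz": [[0, 0, 0], [0, 0, 0], [0, 0, -0.005], [0, 0, -0.02], [0, 0, -0.04], [0, 0, -0.06], [-0.03, 0, -0.06], [-0.03, 0, -0.04]], "spin": [0, 0, 0, 0, 0, 0, 0, 0]}}

```text
time_s: 10.5
ee_pos: [0.5356, 0.0179, 0.2693]
orientation: [3.141, -0.0, 1.511]
force: [1.1, 0.1, 0.1]
width: 0.057
```

{"fn": "move_arm", "kwargs": {"fingers": [1, 1, 1], "xyz": [[-0.03, 0, 0], [-0.03, 0, 0], [0, 0, 0]], "spin": [0, 0, 0]}}

```text
time_s: 10.88
ee_pos: [0.5309, -0.0447, 0.267]
orientation: [-3.14, 0.001, 1.504]
force: [0.9, 0.2, -0.4]
width: 0.0853
```

```bash
python3 st.py s6 1; python3 leaf.py w6; python3 fit.py
```

```text
t 10.93 P [ 0.5314 -0.0423  0.2667] jig -46.1 -45.1 yaw 86.34 F [-0.38  0.5   0.1 ] Fjig -0.41 0.47 w 0.0854
10.925 [ 0.5314 -0.0423  0.2667] [-3.1398e+00 -3.0000e-04  1.5070e+00]
leaf_pin [322.  42.] 0.9 [0.5378 0.0738 0.0497]
stop_face [348.1  86.5] 0.85 [0.5606 0.0341 0.036 ]
stop_carriage [370.8  84.4] 0.6 [0.583  0.0347 0.033 ]
40 25 [-39.1  25.2] [18.2 58.2]
45 552 [-49.4  18.8] [20.2 87.5]
50 1257 [-48.5  19. ] [19.  87.3]
55 4 [10.  20.1] [11.9 42. ]
fence 7381 c [597.4 -94.9] [410.8  45.8] 86.62 pca 86.13 z 0.0314 y -299.8362 111.489914
candle 5696 c [ 530.6 -151.7] [185.8  42.6] 85.87 pca 85.75 z 0.0532 y -244.0499 -57.893932
bed 20526 c [530.1 -89. ] [413.6  90.3] 86.63 pca 86.24 z 0.0113 y -296.5848 119.863594
fence front x=0.5802 + 0.0582 y resid 0.0002
fence back x=0.6019 + 0.0595 y resid 0.0004
candle front x=0.5191 + 0.0615 y resid 0.0003
candle back x=0.5637 + 0.0844 y resid 0.0004
leafpts 2837 [0.532 0.018 0.04 ] [0.601 0.09  0.39 ]
```

View pics/w6.png

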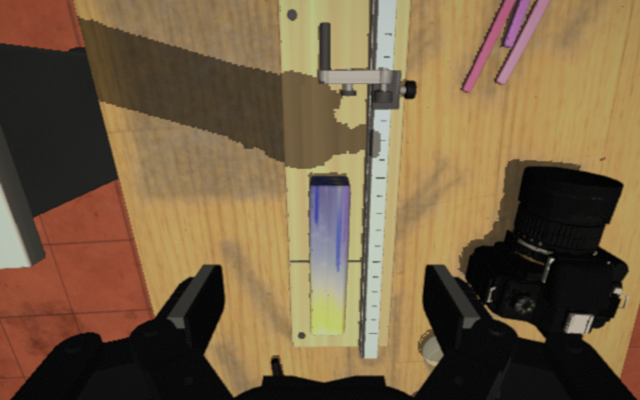

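The leaf is down with the stud pointing at the candle, at about pixel (348,92). Pin top is at z 51, consistent with a leaf angle near 0. The candle centre is at (0.530,−0.152). The foot is at y_jig≈−61 and the stud tip at about 24.5, so about 85 mm to travel, plus 19.6 mm towards the fence. I'll move above the candle.

```bash
python3 - <<'E'
from h import *
plan(.5304,-.1518,.12,86.62,4)
E
```

```text
[[-0.0278, 0.0012, 0.0367], [-0.0278, 0.0012, 0.0367], [-0.0278, 0.0012, 0.0367], [-0.0278, 0.0012, 0.0367]] spin -0.0
```

{"fn": "move_arm", "kwargs": {"fingers": [1, 1, 1, 1, 1, 1], "xyz": [[-0.0278, 0.0012, 0.0367], [-0.0278, 0.0012, 0.0367], [-0.0278, 0.0012, 0.0367], [-0.0278, 0.0012, 0.0367], [0, 0, 0], [0, 0, 0]], "spin": [-0.1, 0, 0, 0, 0, 0]}}

```text
time_s: 11.98
ee_pos: [0.5312, -0.1518, 0.1206]
orientation: [3.141, -0.001, 1.513]
force: [-0.2, 0.2, 0.0]
width: 0.0857
```

```bash
python3 st.py s7 4; python3 - <<'E'
from h import *
p=r.grab_frame("wrist");save(p,"w7.png")
E
```

```text
t 12.18 P [ 0.5316 -0.1515  0.1212] jig -39.4 -154.1 yaw 86.73 F [-0.56 -0.19  0.01] Fjig -0.54 -0.23 w 0.0855
```

View pics/w7.png

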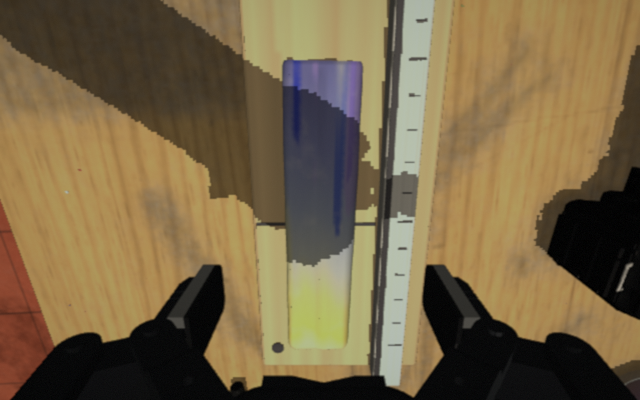

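The candle is centred between the jaws: its edges are at columns 287 and 355, and the jaws at 220 and 427. I'll descend and grip lightly.

{"fn": "move_arm", "kwargs": {"fingers": [1, 1, 1, 1, 0.4, -0.2, -0.4, -0.4], "xyz": [[0, -0.001, 0.025], [0, 0, 0.025], [0, 0, 0.015], [0, 0, 0], [0, 0, 0], [0, 0, 0], [0, 0, 0], [0, 0, 0]], "spin": [0, 0, 0, 0, 0, 0, 0, 0], "grip_force": 20}}

```text
time_s: 13.22
ee_pos: [0.5298, -0.153, 0.056]
orientation: [3.14, 0.0, 1.511]
force: [-0.3, 0.4, 5.9]
width: 0.0419
```

```bash
python3 st.py s8 3
```

```text
t 13.38 P [ 0.5298 -0.153   0.056 ] jig -41.1 -155.7 yaw 86.59 F [-0.99  0.52  6.26] Fjig -1.02 0.47 w 0.042
```

View pics/s8.png

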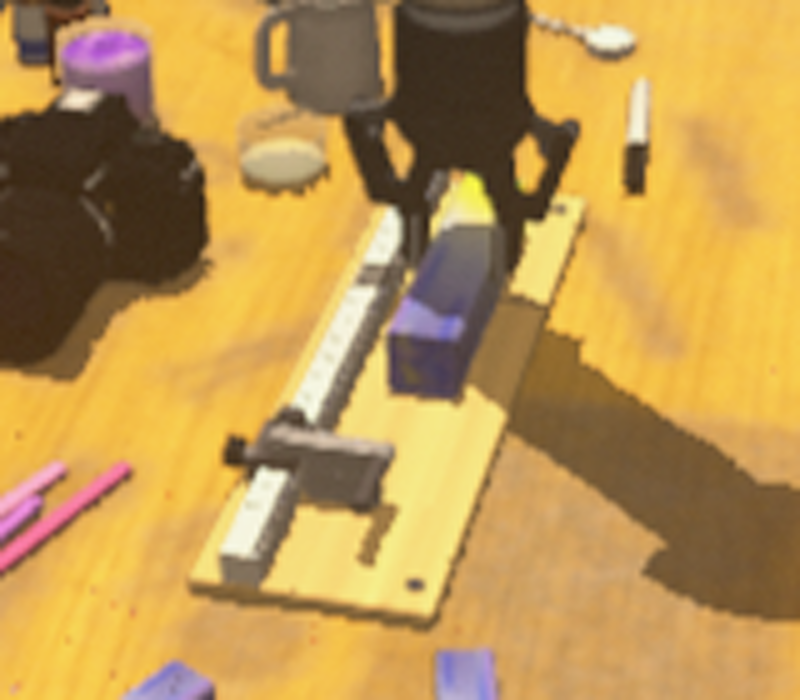

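It is gripped at 42 mm width. The closing swing pushes down with 6 N, so I'll relieve that and then move towards the fence.

{"fn": "move_arm", "kwargs": {"fingers": [-0.4, -0.4, -0.4], "xyz": [[0, 0, -0.001], [0, 0, 0], [0, 0, 0]], "spin": [0, 0, 0]}}

```text
time_s: 13.75
ee_pos: [0.5294, -0.1528, 0.056]
orientation: [-3.141, -0.0, 1.511]
force: [0.8, 0.6, 0.3]
width: 0.0419
```

{"fn": "move_arm", "kwargs": {"fingers": [-0.4, -0.4, -0.4, -0.4, -0.4, -0.4], "xyz": [[0, 0.004, 0], [0, 0.004, 0], [0, 0.004, 0], [0, 0.004, 0], [0, 0, 0], [0, 0, 0]], "spin": [0, 0, 0, 0, 0, 0]}}

```text
time_s: 14.5
ee_pos: [0.5426, -0.1539, 0.0561]
orientation: [-3.136, -0.001, 1.51]
force: [-5.1, 0.6, 4.3]
width: 0.0421
```

```bash
python3 st.py - 3
```

```text
t 14.65 P [ 0.5426 -0.1539  0.0561] jig -28.2 -155.8 yaw 86.54 F [-4.87  1.03  6.17] Fjig -4.93 0.74 w 0.0421
```

{"fn": "move_arm", "kwargs": {"fingers": [-0.4, -0.4, -0.4, -0.4, -0.4, -0.4], "xyz": [[0, 0.001, -0.001], [0, 0.002, 0], [0, 0.002, 0], [0, 0.002, 0], [0, 0, 0], [0, 0, 0]], "spin": [0, 0, 0, 0, 0, 0]}}

```text
time_s: 15.4
ee_pos: [0.5491, -0.154, 0.0564]
orientation: [-3.134, -0.001, 1.513]
force: [-6.5, -0.2, 0.8]
width: 0.0424
```

```bash
python3 st.py - 3
```

```text
t 15.55 P [ 0.5491 -0.154   0.0564] jig -21.8 -155.6 yaw 86.67 F [-6.36 -0.26  0.52] Fjig -6.34 -0.63 w 0.0417
```

{"fn": "move_arm", "kwargs": {"fingers": [-0.4, -0.4, -0.4, -0.4], "xyz": [[0, 0.001, 0], [0, 0.001, 0], [0, 0, 0], [0, 0, 0]], "spin": [0, 0, 0, 0]}}

```text
time_s: 16.05
ee_pos: [0.5494, -0.1542, 0.0565]
orientation: [-3.131, -0.002, 1.512]
force: [-9.1, -0.4, 3.4]
width: 0.0417
```

```bash
python3 st.py - 3;  python3 - <<'E'
from h import *
p=r.grab_frame("wrist");save(p,"w9.png",(200,0,480,300),2)
E
```

```text
t 16.2 P [ 0.5494 -0.1542  0.0565] jig -21.4 -155.7 yaw 86.65 F [-8.61 -0.54  3.65] Fjig -8.57 -1.05 w 0.042
```

View pics/w9.png

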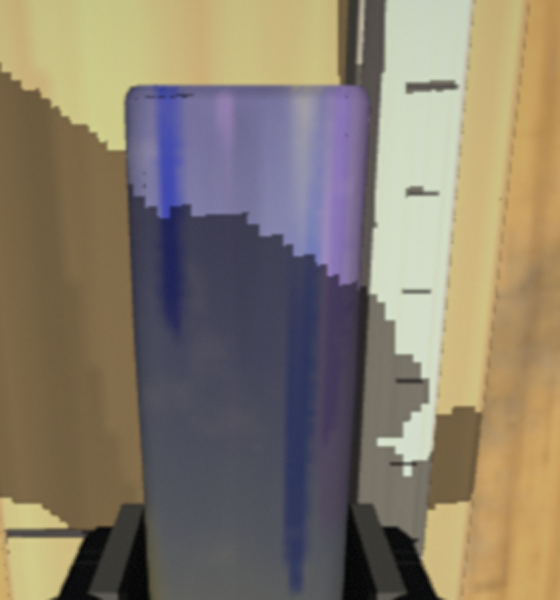

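The candle is now against the fence: a further 2 mm of command moved it only 0.4 mm, so the stiffness is about 1.4 N/mm. I'll back off most of the side push and slide along the fence.

{"fn": "move_arm", "kwargs": {"fingers": [-0.4, -0.4, -0.4, -0.4, -0.4, -0.4, -0.4, -0.4], "xyz": [[0, -0.003, -0.0008], [0.003, 0, 0], [0.005, 0, 0], [0.006, 0, 0], [0.006, 0, 0], [0.006, 0, 0], [0.004, 0, 0], [0, 0, 0]], "spin": [0, 0, 0, 0, 0, 0, 0, 0]}}

```text
time_s: 17.25
ee_pos: [0.551, -0.1246, 0.0571]
orientation: [-3.137, 0.001, 1.512]
force: [-5.0, -1.9, -3.6]
width: 0.0421
```

```bash
python3 st.py - 3
```

```text
t 17.4 P [ 0.551  -0.1246  0.0571] jig -21.6 -126.0 yaw 86.64 F [-4.65 -1.52 -2.68] Fjig -4.55 -1.79 w 0.0418
```

{"fn": "move_arm", "kwargs": {"fingers": [-0.4, -0.4, -0.4, -0.4, -0.4, -0.4, -0.4, -0.4], "xyz": [[0.003, 0, 0.0005], [0.006, 0, 0], [0.007, 0, 0], [0.007, 0, 0], [0.007, 0, 0], [0.006, 0, 0], [0.003, 0, 0], [0, 0, 0]], "spin": [0, 0, 0, 0, 0, 0, 0, 0]}}

```text
time_s: 18.4
ee_pos: [0.5534, -0.0856, 0.0566]
orientation: [-3.137, 0.001, 1.512]
force: [-5.0, -2.0, -3.8]
width: 0.0415
```

```bash
python3 st.py s10 3;python3 - <<'E'
from h import *
p=r.grab_frame("wrist");save(p,"w10.png",(200,0,480,300),2)
C=cloud(p).reshape(-1,3);y0=np.radians(-3.38);ex=np.array([np.cos(y0),np.sin(y0)]);ey=np.array([-np.sin(y0),np.cos(y0)])
J=np.c_[(C[:,:2]-[.58,0])@ex,(C[:,:2]-[.58,0])@ey,C[:,2]]*1000
m=(J[:,2]>47)&(J[:,2]<60)&(J[:,0]>-46)&(J[:,0]<4)&(J[:,1]<20)&(J[:,1]>-60)
q=J[m];print("foot y",np.percentile(q[:,1],[90,99,100]),[ (round(q[abs(q[:,1]-y)<3][:,0].min(),1),round(q[abs(q[:,1]-y)<3][:,0].max(),1)) for y in(-45,-35,-25,-15)])
m=(J[:,0]>-32)&(J[:,0]<-10)&(J[:,1]>12)&(J[:,1]<60)&(J[:,2]>20)
q=J[m]
for y in range(12,52,2):
    t=q[abs(q[:,1]-y-1)<1]
    if len(t):print(y,len(t),np.median(t,0).round(1),end=";")
E
```

```text
t 18.55 P [ 0.5533 -0.0856  0.0566] jig -21.6 -87.0 yaw 86.64 F [-5.75 -1.94 -2.9 ] Fjig -5.63 -2.28 w 0.042
foot y [ 1.34887991  6.33676223 19.91366092] [(np.float64(-42.2), np.float64(0.7)), (np.float64(-42.2), np.float64(0.6)), (np.float64(-42.0), np.float64(0.4)), (np.float64(-42.3), np.float64(0.5))]
24 34 [-20.8  24.6  26.9];
```

View pics/w10.png

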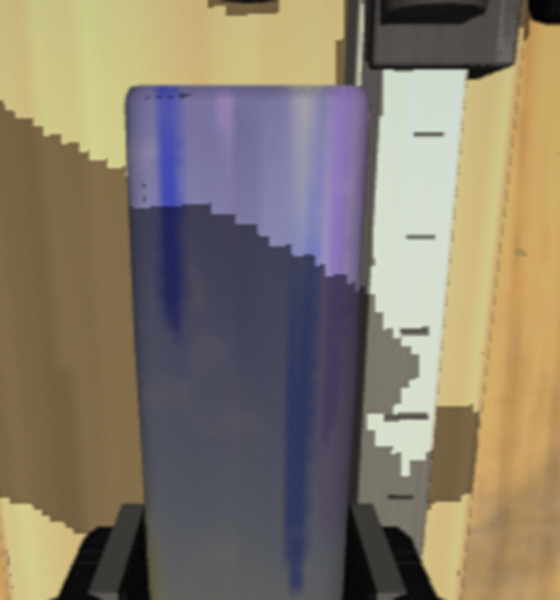

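The foot is at y_jig≈7 and the stud head at 24.6, so about 17 mm remains. Baseline friction is about 2 N.

{"fn": "move_arm", "kwargs": {"fingers": [-0.4, -0.4, -0.4, -0.4, -0.4, -0.4], "xyz": [[0.002, -0.001, 0.0005], [0.004, 0, 0], [0.004, 0, 0], [0.002, 0, 0], [0, 0, 0], [0, 0, 0]], "spin": [0, 0, 0, 0, 0, 0]}}

```text
time_s: 19.35
ee_pos: [0.554, -0.0733, 0.0564]
orientation: [-3.139, 0.0, 1.512]
force: [-3.9, -1.0, -2.7]
width: 0.042
```

{"fn": "move_arm", "kwargs": {"fingers": [-0.4, -0.4, -0.4, -0.4], "xyz": [[0.001, 0, 0], [0.001, 0, 0], [0, 0, 0], [0, 0, 0]], "spin": [0, 0, 0, 0]}}

```text
time_s: 19.85
ee_pos: [0.554, -0.0717, 0.0565]
orientation: [-3.139, 0.001, 1.512]
force: [-4.2, -2.3, -3.2]
width: 0.0419
```

```bash
python3 st.py s11 4
```

```text
t 20.05 P [ 0.554  -0.0718  0.0564] jig -21.7 -73.2 yaw 86.61 F [-4.71 -2.57 -3.1 ] Fjig -4.55 -2.84 w 0.0421
```

{"fn": "move_arm", "kwargs": {"fingers": [-0.4, -0.4, -0.4], "xyz": [[0.001, 0, 0], [0, 0, 0], [0, 0, 0]], "spin": [0, 0, 0]}}

```text
time_s: 20.42
ee_pos: [0.5541, -0.0708, 0.0565]
orientation: [-3.139, 0.001, 1.512]
force: [-4.5, -2.9, -3.4]
width: 0.042
```

{"fn": "move_arm", "kwargs": {"fingers": [-0.4, -0.4, -0.4], "xyz": [[0.001, 0, 0], [0, 0, 0], [0, 0, 0]], "spin": [0, 0, 0]}}

```text
time_s: 20.8
ee_pos: [0.5542, -0.0698, 0.0565]
orientation: [-3.139, 0.001, 1.512]
force: [-5.3, -2.3, -3.5]
width: 0.042
```

```bash
python3 st.py s12 3
```

```text
t 20.95 P [ 0.5542 -0.0698  0.0565] jig -21.7 -71.2 yaw 86.61 F [-4.94 -2.3  -3.54] Fjig -4.79 -2.59 w 0.0417
```

View pics/s12.png

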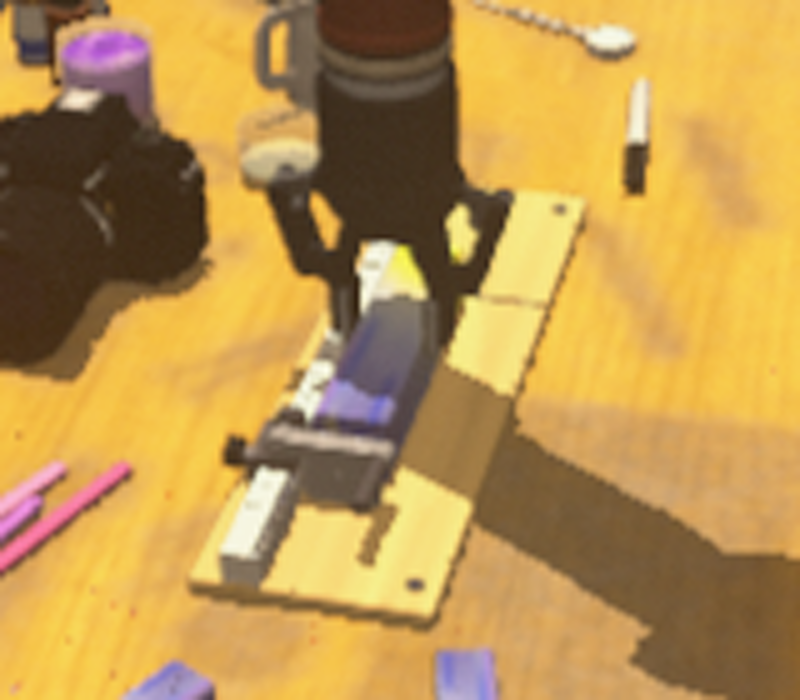

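The foot is close to the leaf and still sliding freely at about 2.6 N. I'll continue in small steps.

{"fn": "move_arm", "kwargs": {"fingers": [-0.4, -0.4, -0.4], "xyz": [[0.001, 0, 0], [0, 0, 0], [0, 0, 0]], "spin": [0, 0, 0]}}

```text
time_s: 21.32
ee_pos: [0.5542, -0.0688, 0.0564]
orientation: [-3.139, 0.001, 1.512]
force: [-4.7, -2.2, -3.2]
width: 0.042
```

{"fn": "move_arm", "kwargs": {"fingers": [-0.4, -0.4, -0.4], "xyz": [[0.0007, 0, 0], [0, 0, 0], [0, 0, 0]], "spin": [0, 0, 0]}}

```text
time_s: 21.7
ee_pos: [0.5543, -0.0681, 0.0565]
orientation: [-3.139, 0.001, 1.512]
force: [-5.6, -2.5, -2.1]
width: 0.0422
```

```bash
python3 st.py - 4
```

```text
t 21.9 P [ 0.5543 -0.0681  0.0565] jig -21.7 -69.5 yaw 86.61 F [-4.93 -2.84 -3.18] Fjig -4.75 -3.13 w 0.0418
```

{"fn": "move_arm", "kwargs": {"fingers": [-0.4, -0.4, -0.4], "xyz": [[0.0007, 0, 0], [0, 0, 0], [0, 0, 0]], "spin": [0, 0, 0]}}

```text
time_s: 22.28
ee_pos: [0.5543, -0.0679, 0.0565]
orientation: [-3.139, 0.001, 1.511]
force: [-5.5, -2.7, -3.7]
width: 0.0424
```

```bash
python3 st.py - 4
```

```text
t 22.48 P [ 0.5543 -0.0678  0.0565] jig -21.7 -69.2 yaw 86.6 F [-5.24 -3.04 -2.92] Fjig -5.05 -3.34 w 0.0422
```

The last step moved the tool only 0.3 mm out of 0.7, so contact is starting.

{"fn": "move_arm", "kwargs": {"fingers": [-0.4, -0.4, -0.4], "xyz": [[0.001, 0, 0], [0, 0, 0], [0, 0, 0]], "spin": [0, 0, 0]}}

```text
time_s: 22.85
ee_pos: [0.5542, -0.0678, 0.0566]
orientation: [-3.139, 0.003, 1.511]
force: [-5.4, -4.5, -2.8]
width: 0.042
```

```bash
python3 st.py - 4
```

```text
t 23.05 P [ 0.5542 -0.0678  0.0566] jig -21.7 -69.2 yaw 86.57 F [-4.93 -4.92 -2.45] Fjig -4.63 -5.2 w 0.0419
```

Contact is firm: 0 mm motion and about +1.9 N per mm. Contact is now about 2.5 N above friction. I'll add about 3 N, which keeps the total below the 10 N slip limit in any case, and hold.

{"fn": "move_arm", "kwargs": {"fingers": [-0.4, -0.4, -0.4, -0.4, -0.4, -0.4], "xyz": [[0.0008, 0, 0], [0.0008, 0, 0], [0, 0, 0], [0, 0, 0], [0, 0, 0], [0, 0, 0]], "spin": [0, 0, 0, 0, 0, 0]}}

```text
time_s: 23.8
ee_pos: [0.5542, -0.0677, 0.0567]
orientation: [-3.139, 0.005, 1.51]
force: [-5.3, -6.1, -2.4]
width: 0.042
```

```bash
python3 st.py - 5
```

```text
t 24.05 P [ 0.5542 -0.0677  0.0567] jig -21.8 -69.1 yaw 86.52 F [-5.76 -6.44 -2.38] Fjig -5.37 -6.77 w 0.0419
```

{"fn": "move_arm", "kwargs": {"fingers": [-0.4, -0.4, -0.4, -0.4, -0.4, -0.4], "xyz": [[0.0009, 0, 0], [0, 0, 0], [0, 0, 0], [0, 0, 0], [0, 0, 0], [0, 0, 0]], "spin": [0, 0, 0, 0, 0, 0]}}

```text
time_s: 24.8
ee_pos: [0.5541, -0.0676, 0.0568]
orientation: [-3.139, 0.006, 1.51]
force: [-5.8, -8.5, -2.3]
width: 0.042
```

```bash
python3 st.py - 5
```

```text
t 25.05 P [ 0.5542 -0.0676  0.0568] jig -21.8 -69.0 yaw 86.49 F [-5.75 -7.18 -2.36] Fjig -5.31 -7.51 w 0.0418
```

It holds at −7.5 N total, about 4.8 N of that on the stud. Now I'll relax the along-fence and sideways push without moving the candle, and release.

{"fn": "move_arm", "kwargs": {"fingers": [-0.4, -0.4, -0.4, -0.4, -0.4, -0.4], "xyz": [[-0.001, -0.0005, 0.0003], [-0.001, -0.0005, 0], [-0.001, -0.0005, 0], [0, 0, 0], [0, 0, 0], [0, 0, 0]], "spin": [0, 0, 0, 0, 0, 0]}}

```text
time_s: 25.8
ee_pos: [0.5541, -0.0678, 0.0566]
orientation: [3.141, 0.002, 1.511]
force: [-4.3, -4.2, -3.2]
width: 0.0417
```

```bash
python3 st.py - 4
```

```text
t 26.0 P [ 0.5541 -0.0678  0.0566] jig -21.9 -69.2 yaw 86.55 F [-3.65 -4.25 -3.63] Fjig -3.39 -4.45 w 0.042
```

{"fn": "move_arm", "kwargs": {"fingers": [-0.4, -0.4, -0.4, -0.4], "xyz": [[-0.001, 0, 0.0003], [-0.0005, 0, 0.0003], [0, 0, 0], [0, 0, 0]], "spin": [0, 0, 0, 0]}}

```text
time_s: 26.5
ee_pos: [0.5541, -0.0679, 0.0562]
orientation: [3.141, 0.0, 1.511]
force: [-4.1, -3.3, -0.5]
width: 0.042
```

```bash
python3 st.py - 4
```

```text
t 26.7 P [ 0.5541 -0.0679  0.0562] jig -21.9 -69.3 yaw 86.59 F [-3.72 -3.2  -1.47] Fjig -3.53 -3.41 w 0.0418
```

{"fn": "move_arm", "kwargs": {"fingers": [-0.2, 0, 0.2, 0.4, 0.7, 1, 1, 1], "xyz": [[0, 0, 0], [0, 0, 0], [0, 0, 0], [0, 0, 0], [0, 0, 0], [0, 0, 0], [0, 0, -0.02], [0, 0, -0.05]], "spin": [0, 0, 0, 0, 0, 0, 0, 0]}}

```text
time_s: 27.7
ee_pos: [0.5526, -0.0672, 0.1248]
orientation: [-3.136, -0.0, 1.511]
force: [0.9, -0.2, 0.5]
width: 0.0851
```

{"fn": "move_arm", "kwargs": {"fingers": [1, 1, 1, 1, 1, 1], "xyz": [[0, 0, -0.05], [0, 0, -0.05], [0.01, 0, -0.04], [0.01, 0, 0], [0, 0, 0], [0, 0, 0]], "spin": [0, 0, 0, 0, 0, 0]}}

```text
time_s: 28.45
ee_pos: [0.5543, -0.0478, 0.2644]
orientation: [-3.138, 0.0, 1.511]
force: [-0.2, -0.6, 0.6]
width: 0.0855
```

```bash
python3 st.py - 2; cat > chk.py <<'E'
from h import *
import sys
p=r.grab_frame("wrist");save(p,sys.argv[1]+".png")
C=cloud(p).reshape(-1,3);y0=np.radians(-3.38);ex=np.array([np.cos(y0),np.sin(y0)]);ey=np.array([-np.sin(y0),np.cos(y0)])
J=np.c_[(C[:,:2]-[.58,0])@ex,(C[:,:2]-[.58,0])@ey,C[:,2]]*1000
t=J[(J[:,2]>48)&(J[:,2]<58)&(J[:,0]>-60)&(J[:,0]<8)&(J[:,1]>-180)&(J[:,1]<34)]
t2=t[(t[:,0]>-38)&(t[:,0]<-5)];print("candle y",np.percentile(t2[:,1],[0,.5,99.5,100]).round(1))
yy=np.arange(-150,15,6);lo=[];hi=[]
for y in yy:
    q=t[abs(t[:,1]-y)<3];lo.append(q[:,0].min());hi.append(q[:,0].max())
print("front",np.polyfit(yy,lo,1).round(4),"back",np.polyfit(yy,hi,1).round(4),"mid mean",np.mean([lo,hi]).round(2))
f=J[(J[:,2]>27)&(J[:,2]<37)&(J[:,0]>8)&(J[:,0]<35)];b=[f[abs(f[:,1]-y)<3][:,0].max() for y in yy];print("fence back",np.polyfit(yy,b,1).round(4))
l=J[(J[:,0]>-36)&(J[:,0]<-8)&(J[:,1]>33)&(J[:,1]<52)&(J[:,2]>42)&(J[:,2]<60)];
if len(l):print("leaf y",np.percentile(l[:,1],[1,99]).round(1))
m=(abs(J[:,0])<60)&(J[:,1]>40)&(J[:,1]<95)&(J[:,2]>40)&(J[:,2]<115);q=J[m&(J[:,1]>55)]
print("pin",len(q),q.min(0).round(1),q.max(0).round(1))
ca=J[(J[:,0]>2)&(J[:,0]<20)&(J[:,1]>10)&(J[:,1]<70)&(J[:,2]>40)&(J[:,2]<55)];print("carriage y",np.percentile(ca[:,1],[1,99]).round(1))
E
python3 chk.py w13
```

```text
t 28.55 P [ 0.5545 -0.0482  0.2647] jig -22.6 -49.6 yaw 86.54 F [-0.01 -0.55  0.24] Fjig 0.02 -0.55 w 0.0854
candle y [-160.5 -158.1   24.5   24.5]
front [-5.00000e-03 -4.18839e+01] back [0.0072 0.01  ] mid mean -21.01
fence back [1.11000e-02 2.28428e+01]
leaf y [35.8 47. ]
pin 443 [-48.9  55.3  43.5] [-38.7  87.3  52.3]
carriage y [19.1 48.9]
```

View pics/w13.png

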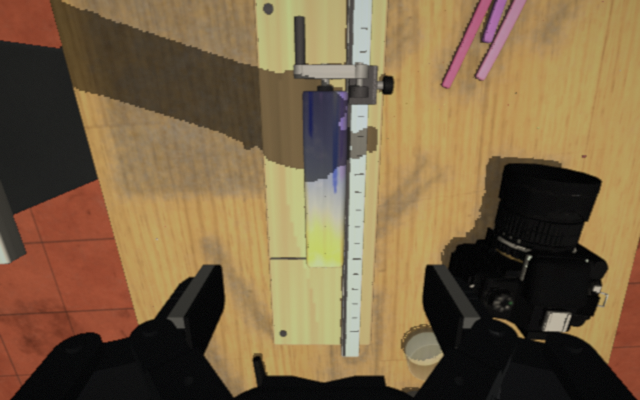

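After release, the candle foot is at y_jig 24.5 and the stud tip was measured at 24.6. The candle's mid-line is at x −21.0, parallel to the fence, and the carriage hasn't moved. Now I'll flip the leaf back up.

```bash
python3 - <<'E'
from h import *
plan(.5399,.0761,.11,86.62,4)
a=np.linspace(0.0,1.62,17);P=np.c_[-55*np.cos(a),55*np.sin(a)]
print([[0,round(float(x)/1e3,4),round(float(-z)/1e3,4)] for x,z in np.diff(P,axis=0)])
E
```

```text
[[0.0308, -0.0056, 0.0387], [0.0308, -0.0056, 0.0387], [0.0308, -0.0056, 0.0387], [0.0308, -0.0055, 0.0387]] spin -0.02
[[0, 0.0003, -0.0056], [0, 0.0008, -0.0055], [0, 0.0014, -0.0054], [0, 0.0019, -0.0052], [0, 0.0024, -0.005], [0, 0.0029, -0.0047], [0, 0.0034, -0.0044], [0, 0.0038, -0.004], [0, 0.0042, -0.0036], [0, 0.0046, -0.0032], [0, 0.0049, -0.0027], [0, 0.0051, -0.0022], [0, 0.0053, -0.0017], [0, 0.0055, -0.0011], [0, 0.0055, -0.0006], [0, 0.0056, -0.0]]
```

{"fn": "move_arm", "kwargs": {"fingers": [0.2, -0.2, -0.3, -0.3, -0.3, -0.3], "xyz": [[0.0308, -0.0056, 0.0387], [0.0308, -0.0056, 0.0387], [0.0308, -0.0056, 0.0387], [0.0308, -0.0056, 0.0387], [0, 0, 0], [0, 0, 0]], "spin": [0, 0, 0, 0, 0, 0]}}

```text
time_s: 29.35
ee_pos: [0.5409, 0.0751, 0.1116]
orientation: [3.14, 0.001, 1.51]
force: [0.0, -0.3, 0.9]
width: 0.0301
```

```bash
python3 st.py s14 3
```

```text
t 29.5 P [0.5413 0.0746 0.1124] jig -43.0 72.2 yaw 86.44 F [ 0.35 -0.02 -0.28] Fjig 0.35 -0.0 w 0.0301
```

View pics/s14.png

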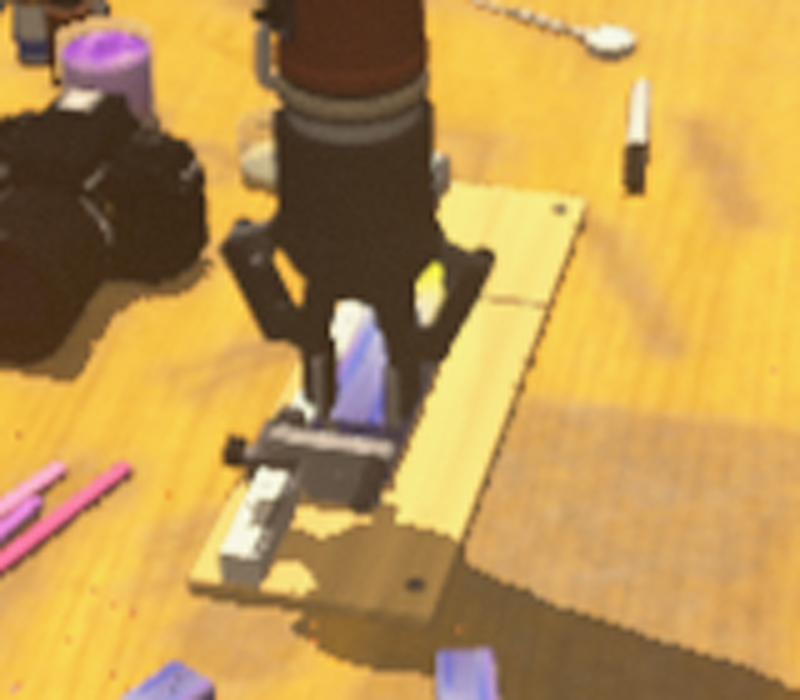

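The jaws are straight above the pin and narrow enough to clear the fence. I'll descend and pinch.

{"fn": "move_arm", "kwargs": {"fingers": [-0.3, -0.3, -0.3, -0.3, -1, -1, -1, -1], "xyz": [[0.001, -0.0012, 0.02], [0, 0, 0.022], [0, 0, 0.022], [0, 0, 0], [0, 0, 0], [0, 0, 0], [0, 0, 0], [0, 0, 0]], "spin": [0, 0, 0, 0, 0, 0, 0, 0], "grip_force": 20}}

```text
time_s: 30.5
ee_pos: [0.54, 0.0771, 0.0483]
orientation: [3.139, 0.0, 1.511]
force: [0.0, -0.5, 5.9]
width: 0.0088
```

```bash
python3 st.py - 3
```

```text
t 30.65 P [0.54   0.0771 0.0483] jig -44.4 74.6 yaw 86.57 F [-0.38 -1.69  5.8 ] Fjig -0.28 -1.71 w 0.0091
```

Pin pinched (9 mm), with −1.7 N along the fence. I'll raise along the arc.

{"fn": "move_arm", "kwargs": {"fingers": [-1, -1, -1, -1, -1, -1, -1, -1], "xyz": [[-0.0004, 0.0003, -0.0056], [0, 0.0008, -0.0055], [0, 0.0014, -0.0054], [0, 0.0019, -0.0052], [0, 0.0024, -0.005], [0, 0.0029, -0.0047], [0, 0.0034, -0.0044], [0, 0.0038, -0.004]], "spin": [0, 0, 0, 0, 0, 0, 0, 0]}}

```text
time_s: 31.65
ee_pos: [0.5527, 0.0764, 0.0867]
orientation: [-3.134, -0.0, 1.511]
force: [-5.5, -2.4, -0.8]
width: 0.0092
```

```bash
python3 st.py - 2
```

```text
t 31.75 P [0.5531 0.0764 0.0871] jig -31.4 74.6 yaw 86.6 F [-6.31 -1.32  0.11] Fjig -6.22 -1.69 w 0.009
```

{"fn": "move_arm", "kwargs": {"fingers": [-1, -1, -1, -1, -1, -1, -1, -1], "xyz": [[-0.0004, 0.0042, -0.0036], [0, 0.0046, -0.0032], [0, 0.0049, -0.0027], [0, 0.0051, -0.0022], [0, 0.0053, -0.0017], [0, 0.0055, -0.0011], [0, 0.0055, -0.0006], [0, 0.0056, 0]], "spin": [0, 0, 0, 0, 0, 0, 0, 0]}}

```text
time_s: 32.75
ee_pos: [0.5964, 0.0738, 0.105]
orientation: [-3.142, -0.002, 1.512]
force: [-5.7, -0.3, 10.4]
width: 0.0093
```

{"fn": "move_arm", "kwargs": {"fingers": [-1, -1], "xyz": [[0, 0.003, 0], [0, 0, 0]], "spin": [0, 0]}}

```text
time_s: 33.0
ee_pos: [0.6, 0.0736, 0.1046]
orientation: [3.14, -0.002, 1.512]
force: [-4.2, -1.3, 7.1]
width: 0.0095
```

```bash
python3 st.py s15 2
```

```text
t 33.1 P [0.6    0.0736 0.1045] jig 15.6 74.7 yaw 86.61 F [-3.73 -0.28  6.61] Fjig -3.71 -0.5 w 0.0091
```

View pics/s15.png

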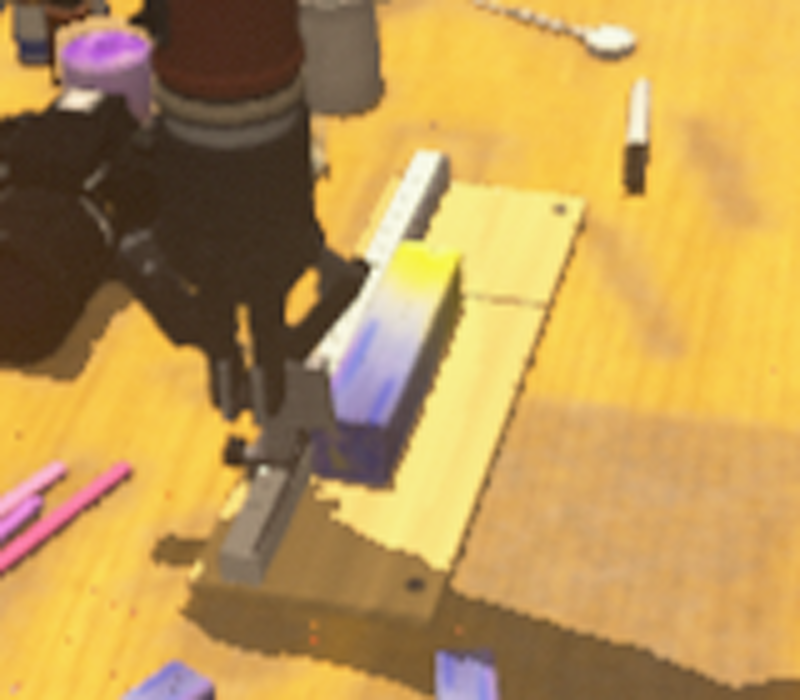

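The leaf stands up, with the pin at x_jig 15.6, giving an angle of about 1.65. I'll release, lift and check.

{"fn": "move_arm", "kwargs": {"fingers": [-0.6, -0.3, 0, 0, 0, 0.5, 1, 1], "xyz": [[0, 0, 0], [0, 0, 0], [0, 0, 0], [0, 0, -0.02], [0, 0, -0.05], [-0.02, -0.01, -0.05], [-0.05, -0.01, -0.03], [-0.05, -0.01, 0]], "spin": [0, 0, 0, 0, 0, 0, 0, 0]}}

```text
time_s: 34.1
ee_pos: [0.564, -0.0463, 0.2552]
orientation: [3.134, 0.0, 1.513]
force: [0.3, 0.2, -1.1]
width: 0.0858
```

{"fn": "move_arm", "kwargs": {"fingers": [1, 1, 1], "xyz": [[0, -0.02, 0], [0, 0, 0], [0, 0, 0]], "spin": [0, 0, 0]}}

```text
time_s: 34.48
ee_pos: [0.5434, -0.0425, 0.2521]
orientation: [3.141, -0.0, 1.513]
force: [-0.1, -0.2, 0.9]
width: 0.0856
```

```bash
python3 st.py s16 2; python3 chk.py w16
```

```text
t 34.58 P [ 0.5434 -0.0426  0.2519] jig -34.0 -44.6 yaw 86.71 F [0.36 0.29 0.06] Fjig 0.34 0.31 w 0.0853
candle y [-160.1 -157.8   23.9   24.6]
front [-7.5000e-03 -4.2047e+01] back [0.0099 0.0911] mid mean -21.06
fence back [9.30000e-03 2.27802e+01]
pin 688 [11.  55.  99.4] [ 20.9  87.4 107.5]
carriage y [18.7 34.9]
```

View pics/w16.png

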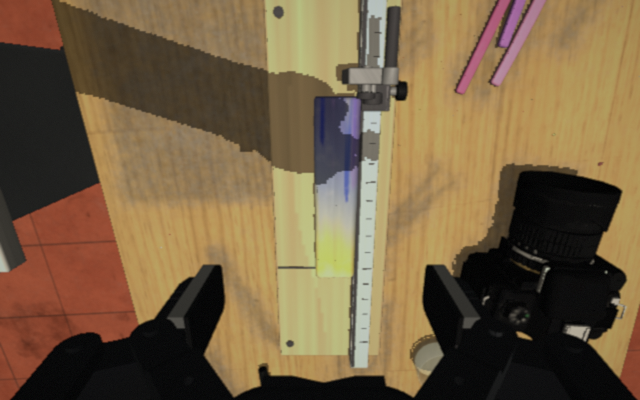

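View pics/s16.png

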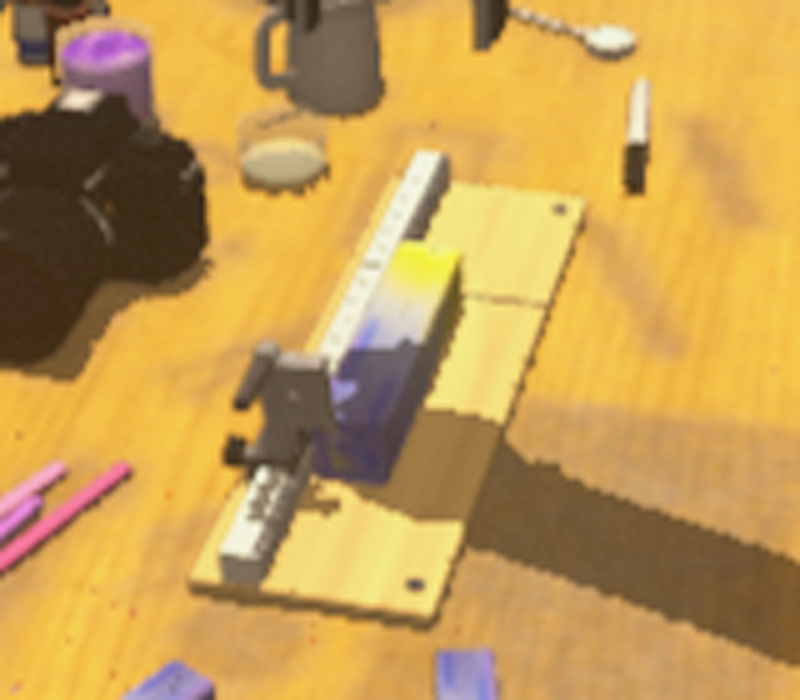

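The leaf is up, the candle is flush with its foot at y_jig 24.5, the carriage is where it stood, the bystanders are untouched and the gripper is clear. I'll hand in.

```bash
python3 -c "
from bench import r
print(r.finish_job())"
```

```text
the job is handed in; nothing more can be done
None
```

I flipped the stop down, slid the 42 × 42 × 187 mm candle along the fence until its foot pressed on the stud, released it, flipped the stop back up and handed the job in at about 34.6 s. No verdict was reported.

- **Contact:** I held a total push of about 7.5 N for over a second. Less the roughly 2.7 N of sliding friction, that leaves an estimated 4.8 N on the stud. That figure is inferred from the wrist force, since contact force could not be read directly.
- **Candle position:** the foot is at 24.5 mm along the fence, against a measured stud tip of 24.6 mm. The candle's mid-line is 21.06 mm in front of the fence face (nominal 21). Its two long edges average about 0.001 rad from parallel, though each single edge fit read up to 0.01 rad because of depth noise.
- **Stop and carriage:** the pin's position in the last picture puts the leaf at about 1.66 rad, so it is up. With the leaf down after gauging, its face was still at 35.8 mm along the fence. The last carriage reading gave its near edge at 18.7 mm, against about 19.1 mm before.
- **Bystanders:** the marker and glass cup look undisturbed in the last pictures. The tealight was outside them, but the arm did not go near it after its first pass at a height of about 0.25 m.

No check failed or disagreed beyond about 0.5 mm.

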